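# Release and draw out a locked battery drawer

### The arm

A 6-joint arm with a two-finger parallel gripper is mounted at the origin on a cart in front of the work surface, level with it; the furniture and walls round the work are solid. World frame = base frame: x ahead of the robot, y to its left, z up, the work surface at z = 0. Lengths are in mm, angles in rad, forces in N, time in s.
With the tool pointing down it reaches from about 375 to 975 mm from the base axis. Payload 3.8 kg.
Tool frame: the origin (TCP) lies midway between the tips of the shut fingers; the grasp point (between the pads) lies 19 mm behind it (bot.grip_point_offset is the distance from the TCP to the grasp point, in mm); z points along the fingers, y is the direction in which the jaws open and shut (so a half turn about z gives the same grasp; the last joint's range is limited). The gripper opens to 85 mm and grips with 20 to 120 N. Pads are 22 mm wide; open, the fingers measure 114 mm over their backs; the gripper's body (76 mm by 85 mm) begins 54 mm behind the grasp point. The pads swing forward as they close: fully open they stand 13 mm farther back than shut.
Start: joints at [-1.335, 0.264, 1.604, -0, 1.274, -0.037], TCP at [181.859, -650.035, 231.28] pointing down, gripper open.
Joint ranges: [-2.63, 2.63], [-0.94, 2.18], [0.31, 2.57], [-1.31, 4.45], [0, 2.66], [-2.55, 2.55]. Speed limits (rad/s): [2.57, 2.57, 3.14, 3.14, 3.14, 3.14].

### API

Orientations are given as [roll, pitch, yaw] about the fixed x, y, z axes, in that order (R = Rz(yaw) Ry(pitch) Rx(roll)).
In Python, from bench import bot gives the robot as it stands. The module is installed in compiled form; this text tells all that it offers.
- The arm moves only by the tool send_rows, never from a script. Its argument "deltas" is a list of rows, each a list of 5 numbers: the shift along the world's x, y, z in units of 25 mm (1.0 is 25 mm), then the turn about the world's z in units of 8 degrees (1.0 is 8 degrees), then the closure in counts, from 0 (fully open) to 255 (shut). A call has 1 to 20 rows; each row shifts and turns the commanded pose from where the row before left it; what a row does not reach is not made up. A row lasts 1/10 s, in which the tool goes at most 50 mm and 8.59 degrees, less where a joint would pass 70% of its speed; a pose out of reach is approached as far as the arm can. A call is refused whole if a number of a shift passes 1 or a number of a turn 1, either way. A call with a gripper value outside its range is refused whole. The fingers move at their own pace and stop on an object; "newtons" is the grip in N (left out, the last holds). Time passes only in rows, so rows that do not move let the fingers close. It gives the time, the measured TCP pose, the force and the opening at its end, in the units of the state.
- bot.state(): the state, without advancing time (a new reading comes with each control period).
- bot.camera(name): name is "scene" or "top" or "wrist"; returns a dict with "pixels" (480x640x3 uint8, blue, green, red), "intrinsics" (3x3 intrinsics, pixels), "rvec" (rotation vector, rad) and "tvec" (3), from world to camera coordinates, as OpenCV has them; the wrist camera has in their place "mount" (4x4, takes a point from camera to tool coordinates, whose origin is the TCP and whose axes are the flange's). Camera axes: x right, y down, z forward; pixel columns grow to the right and rows downward; lengths in mm; the calibration is good to about 2 mm. A picture is of the moment at which its call begins: read the wrist's pose just before it. There is no depth.
- bot.sign_off(): hands the job in, once; it reports no verdict.
The state is a dict: "t": time; "joint_positions": joint angles; "qd": joint speeds; "tau": joint torques, N m; "ee_pos": TCP position; "eef_rot": TCP orientation; "wrist_force": force on the tool from outside, world axes, zero at the start; "moment": the same for the moment, N m; "grip_width": finger opening in mm.
Only numpy, scipy, OpenCV 4.12 (cv2) and the standard library are available. Lean on these libraries where they do the work, as an engineer would, in place of code of your own. Each camera call takes 0.05 s, during which the arm holds its last target.

### The job

The battery drawer of the grey bench power unit has to come out for a pack check, but it is latched flush. Take the slim release rod from the wooden tool block, push it straight down through the narrow steel-rimmed slot in the top of the unit until the hidden latch lets go and the drawer springs out a little, then draw the drawer out to its stop, for instance by hooking the rod's tip behind the drawer front. Stand the rod upright again in its hole in the block and leave everything else where it is.

Things in the scene. Friction and masses are not known exactly. Their poses are not given: they have to be found in the camera images.
- rod_grip (a point): centre of the black handle of the release rod, which stands upright in one hole of the tool block. Handle 22 x 22 mm square, sides along its own x and y, 85 mm long along z. Below it 10 mm of neck, 19 mm of thin rod, a steel collar (26 mm across, 8 mm thick) that rests on the block's top, then 68 mm of 8 mm round rod. 190 mm long in all, 90 g
- rod_tip (a point): rounded tip of the release rod, the lower end of its 8 mm round steel shank, on the rod's axis 147.5 mm below the centre of the handle
- slot (a point): centre of the mouth of the release slot, level with the unit's flat top, 100 mm above the bench. It runs straight down through the 6 mm top: 13 mm wide along this point's x, 36 mm long along its y, with a thin bright steel rim. x points from the unit's front (display, knob, posts) to its back, z up
- latch_tab (a point): middle of the upper face of the hidden latch tab, 28 mm straight below the slot's mouth: a sprung steel plate that fills the view through the slot and tips down under the rod. It needs about 4 N at first and 8 N at the end, lets go of the drawer after 7 mm and stops after 10 mm
- unit_top (a point): middle of the flat top of the grey power unit, axes as for the slot. The unit is 170 mm deep (x), 140 mm wide (y), 100 mm high and does not move; its front face is 40 mm in front of the slot's middle
- latch (a joint): angle of the hidden latch: 0 at rest, the drawer is free above about 0.16, stop at 0.22 rad; springs back by itself
- battery_drawer (a joint): how far the battery drawer stands out of the unit's front (m): 0 shut and flush, springs to about 0.03 when the latch is pressed, stop at 0.085; it stays where it is left and slides with about 2 N
- drawer_front (a point): middle of the upper rear edge of the black drawer front, moving with the drawer along the unit's -x; axes as for the slot. The front is 7 mm thick, 124 mm wide (y), its upper edge 60 mm above the bench. Behind it the drawer is open from above, 37 mm along x up to the battery pack, over a floor 16 mm above the bench; when shut, the case covers all this
- tool_block_hole0 (a point): centre of the mouth of one hole of the wooden tool block, on its flat top 75 mm above the bench. The block is 150 mm (its x) by 70 mm (its y) and does not move; the holes are 19 mm wide, 70 mm deep and 80 mm apart.
- tool_block_hole1 (a point): the same for the other hole
- driver_mid (a point): the nut driver, which stands in the other hole of the block: rounded black ribbed handle 33 mm across, 15 mm steel shank, 162 mm long; too thick for the slot. This point lies on its axis 80 mm above its lower end.
- solder_spool: reel 60 mm across and 34 mm high; origin under its centre
- tweezers: black tweezers lying flat, 158 x 17 x 11 mm; origin under their centre
- chip_case: yellow flat case with a window lid, 95 x 88 x 23 mm; origin under its centre
- flux_dish: small white dish, 36 x 62 x 14 mm; origin under its centre
There are look-alikes about, which are no part of the job. Leave any pink look-alike of the part that bears rod_grip alone.

How it is judged:
By the outcome, as a careful person would: the job done as asked, in the order asked, and still so for the second after the job is handed in, with the robot touching nothing.
It also fails if it takes over 61 s, if anything falls off the work surface, if the arm or the gripper's body presses on something with over 40 N, if the wrist force passes 120 N, or if a joint passes its speed limit or range.

## Working session

There is one attempt and no reset: what is moved stays moved. The work goes in short steps, Python scripts to look and compute and a tool call to move; the robot and the scene stay as the last step left them, time stands still between calls to the robot, and variables do not carry over. Pictures are saved under pics/ and viewed, and the job is handed in when it is done.

Besides the shell and the picture viewer there is one more tool, called after ">>>" by a JSON object that holds its "op" and its "data". send_rows: Moves the arm, as the interface text tells. Its arguments: {"type":"object","properties":{"deltas":{"type":"array","items":{"type":"array","items":{"type":"number"}}},"newtons":{"type":"number"}},"required":["deltas"]}

```bash
mkdir -p pics
cat > h.py <<'E'
import numpy as np, cv2
from bench import bot
def snap(n,f):
    s=bot.state(); c=bot.camera(n); cv2.imwrite('pics/'+f+'.png',c['pixels']); 
    np.savez('pics/'+f+'.npz',s_pos=s['ee_pos'],s_rot=s['eef_rot'],**c); return s,c
def rotm(r):
    from scipy.spatial.transform import Rotation as R
    return R.from_euler('xyz',r).as_matrix()
def load(f): return dict(np.load('pics/'+f+'.npz'))
def ray(d,uv):
    K=d['intrinsics']; v=np.linalg.inv(K)@np.array([uv[0],uv[1],1.])
    if 'mount' in d:
        M=d['mount']; R=rotm(d['s_rot']); 
        return R@M[:3,3]+d['s_pos'], R@M[:3,:3]@v
    R=cv2.Rodrigues(d['rvec'])[0]; return -R.T@d['tvec'].ravel(), R.T@v
def onz(d,uv,z):
    o,v=ray(d,uv); return o+v*(z-o[2])/v[2]
def proj(d,p):
    p=np.array(p,float)
    if 'mount' in d:
        M=d['mount'];R=rotm(d['s_rot']); q=M[:3,:3].T@(R.T@(p-d['s_pos'])-M[:3,3])
    else: q=cv2.Rodrigues(d['rvec'])[0]@p+d['tvec'].ravel()
    u=d['intrinsics']@q; return u[:2]/u[2]
def tri(l):
    A=np.zeros((3,3));b=np.zeros(3)
    for d,uv in l:
        o,v=ray(d,uv);v=v/np.linalg.norm(v);P=np.eye(3)-np.outer(v,v);A+=P;b+=P@o
    return np.linalg.solve(A,b)
E
python3 - <<'E'
from h import *
for n in ['scene','top','wrist']:
    s,c=snap(n,n+'0')
print(s); d=load('scene0');print(ray(d,(320,240)),d['intrinsics']);d=load('top0');print(ray(d,(320,240)))
E
```

```text
{'t': 0.1, 'joint_positions': array([-1.33488275e+00,  2.64685225e-01,  1.60524480e+00,  1.18978905e-05,
        1.27374224e+00, -3.68479990e-02]), 'qd': array([ 0.00206368, -0.00162657, -0.00312152, -0.00011101,  0.00133743,
       -0.00104549]), 'tau': array([ 4.67602064e-07, -5.16708148e+01, -3.68589413e+01, -9.51104948e-05,
        6.25208908e-03,  7.31648214e-06]), 'ee_pos': array([ 181.71697   , -649.37660908,  230.07758336]), 'eef_rot': array([-3.13951487e+00, -8.79739224e-05,  2.72757991e-01]), 'wrist_force': array([ 0.2942424 ,  0.1620401 , -0.63443335]), 'moment': array([-0.03668221,  0.00520382,  0.00744839]), 'grip_width': 85.5857385870914}
(array([-245.57622901, 1091.8804826 , 1010.08782327]), array([ 0.47969452, -0.66250019, -0.57532293])) [[539.88954659   0.         319.6913477 ]
 [  0.         539.88954659 241.66205056]
 [  0.           0.           1.        ]]
(array([ 367.21721139,   97.91370778, 1261.58772733]), array([ 0.10994999, -0.007476  , -0.99397192]))
```

View pics/scene0.png

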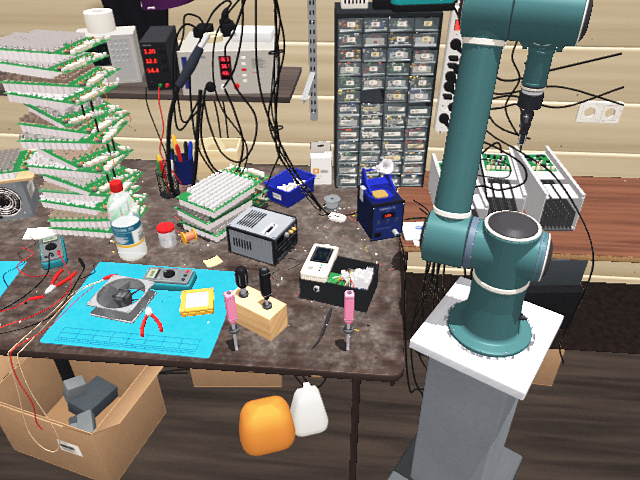

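View pics/top0.png

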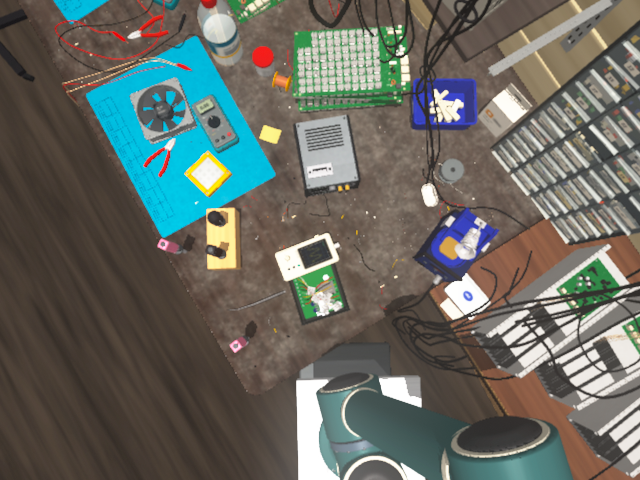

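View pics/wrist0.png

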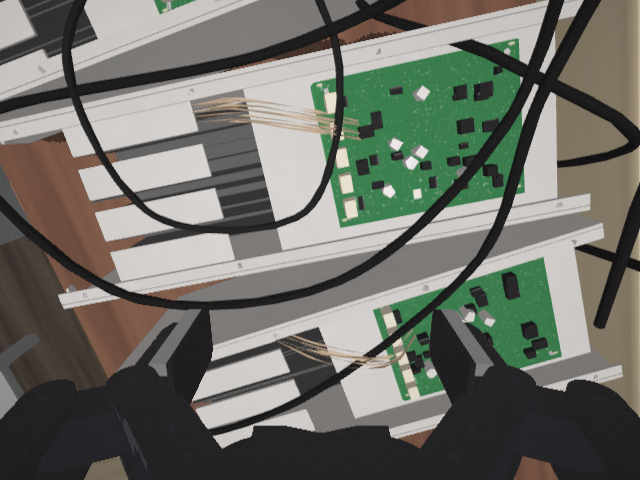

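Run:
```python
from h import *
a=load('top0')['pixels'];b=load('scene0')['pixels']
x=cv2.resize(a[95:275,150:370],None,fx=3.6,fy=3.3,interpolation=cv2.INTER_CUBIC);cv2.imwrite('pics/c1.png',cv2.resize(a[100:280,195:365],(680,600*720//720)[0:1]+(600,)) if 0 else cv2.resize(a[100:280,150:370],(733,600),interpolation=cv2.INTER_CUBIC))
cv2.imwrite('pics/c2.png',cv2.resize(b[195:355,200:390],(712,600),interpolation=cv2.INTER_CUBIC))
d=load('top0')
for uv in [(0,0),(640,0),(320,480),(327,153),(223,238)]: print(uv,onz(d,uv,75).round())
```

```text
(0, 0) [1154.  908.   75.]
(640, 0) [1107. -766.   75.]
(320, 480) [-73. 105.  75.]
(327, 153) [720.  65.  75.]
(223, 238) [510. 330.  75.]
```

View pics/c1.png

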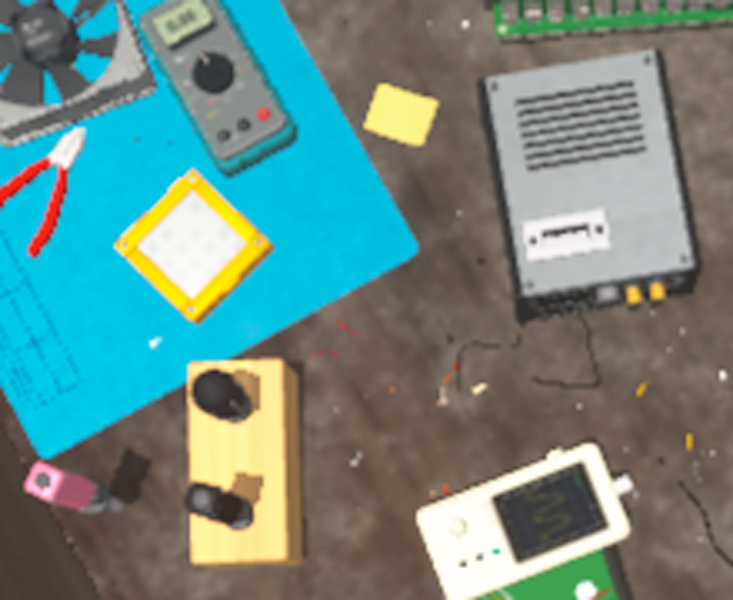

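View pics/c2.png

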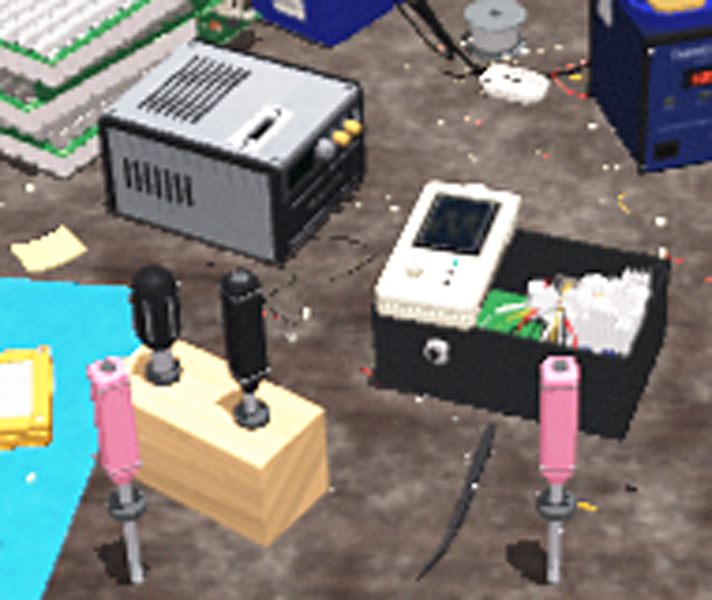

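Run:
```python
from h import *
t=load('top0');s=load('scene0')
T=lambda x,y:(150+x/3.333,100+y/3.333)
S=lambda x,y:(200+x/3.747,195+y/3.75)
print('rod top',tri([(t,T(203,497)),(s,S(240,277))]), 'collar',tri([(t,T(238,515)),(s,S(252,412))]))
print('collar on 83',onz(s,S(252,412),80),onz(t,T(238,515),80))
print('rod block edges',[onz(t,T(*p),75).round() for p in [(188,362),(285,360),(282,562),(190,563)]])
print('slot',onz(t,T(566,235),100),onz(s,S(264,128),100))
print('unit top',[onz(t,T(*p),100).round() for p in [(484,80),(656,50),(696,265),(520,297)]])
print(load('wrist0')['mount'])
```

```text
rod top [471.87814543 333.47284621 198.00952447] collar [470.00155845 333.93063011  82.05628508]
collar on 83 [473.2501835  332.95667082  80.        ] [468.73375914 333.31874037  80.        ]
rod block edges [array([585., 371.,  75.]), array([585., 298.,  75.]), array([433., 302.,  75.]), array([434., 370.,  75.])]
slot [668.32708452  84.6968149  100.        ] [669.45115309  82.67353131 100.        ]
unit top [array([788., 143., 100.]), array([808.,  13., 100.]), array([643., -11., 100.]), array([623., 120., 100.])]
[[-1.61506460e-04 -9.54500110e-01 -2.98210519e-01  7.58770116e+01]
 [ 9.99999862e-01 -5.37359189e-06 -5.24385741e-04  2.69343921e-01]
 [ 4.98923786e-04 -2.98210562e-01  9.54499980e-01 -1.42127214e+02]
 [ 0.00000000e+00  0.00000000e+00  0.00000000e+00  1.00000000e+00]]
```

Run:
```python
from h import *
t=load('top0');s=load('scene0')
S=lambda x,y:(200+x/3.747,195+y/3.75)
print('pinks',[onz(s,S(*p),0).round() for p in [(137,580),(553,580)]])
print('station',[tri([(t,(478,255)),(s,(382,192))]), onz(t,(460,245),100)])
```

```text
pinks [array([490., 441.,   0.]), array([260., 281.,   0.])]
station [array([ 464.06789866, -270.58305611,  130.12708353]), array([ 473.90938447, -250.72758833,  100.        ])]
```

>>> {"op": "send_rows", "data": {"deltas": [[0.6, 1, 0.4, -0.2, 0], [0.6, 1, 0.4, -0.2, 0], [0.6, 1, 0.4, -0.2, 0], [0.6, 1, 0.4, -0.2, 0], [0.6, 1, 0.4, -0.2, 0], [0.6, 1, 0.4, -0.2, 0], [0.6, 1, 0.4, -0.2, 0], [0.6, 1, 0.4, -0.2, 0], [0.6, 1, 0.4, -0.2, 0], [0.6, 1, 0.4, -0.2, 0], [0.6, 1, 0, 0, 0], [0.6, 1, 0, 0, 0], [0.6, 1, 0, 0, 0], [0.6, 1, 0, 0, 0], [0.6, 1, 0, 0, 0], [0.6, 1, 0, 0, 0]]}}

```text
t: 1.75
ee_pos: [422.1, -248.8, 331.0]
eef_rot: [-3.141, 0.0, -0.006]
wrist_force: [-0.3, -0.5, 1.1]
grip_width: 85.5
```

>>> {"op": "send_rows", "data": {"deltas": [[0.5, 1, 0, 0, 0], [0.5, 1, 0, 0, 0], [0.5, 1, 0, 0, 0], [0.5, 1, 0, 0, 0], [0.7, 1, 0, 0, 0], [0.7, 1, 0, 0, 0], [0.7, 1, 0, 0, 0], [0.7, 1, 0, 0, 0], [0.7, 1, 0, 0, 0], [0.7, 1, 0, 0, 0], [0.7, 1, 0, 0, 0], [0.7, 1, 0, 0, 0], [0.9, 1, 0, 0, 0], [0.7, 0.2, 0, 0, 0], [0, 0, 0, 0, 0]]}}

```text
t: 3.25
ee_pos: [653.0, 81.2, 329.9]
eef_rot: [3.142, 0.001, -0.005]
wrist_force: [0.5, -0.5, 0.1]
grip_width: 85.4
```

Run:
```python
from h import *
s,c=snap('wrist','w1'); print(s['ee_pos'],s['eef_rot'],s['joint_positions'])
```

```text
[653.01308728  81.24152745 329.88812198] [ 3.14158326e+00  1.13978359e-03 -4.75407417e-03] [8.58764275e-02 1.90643878e-01 1.51398222e+00 9.46314633e-05
 1.43810251e+00 1.66141425e+00]
```

View pics/w1.png

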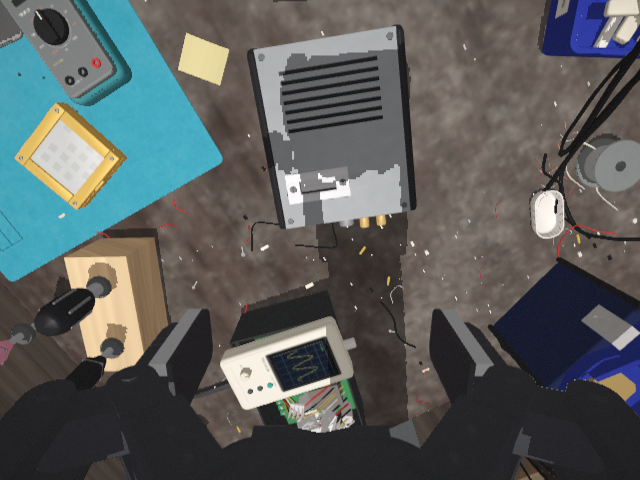

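Run:
```python
from h import *
d=load('w1');a=d['pixels']
cv2.imwrite('pics/c3.png',cv2.resize(a[150:240,260:380],(800,600),interpolation=cv2.INTER_CUBIC))
```

```text
(no output)
```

View pics/c3.png

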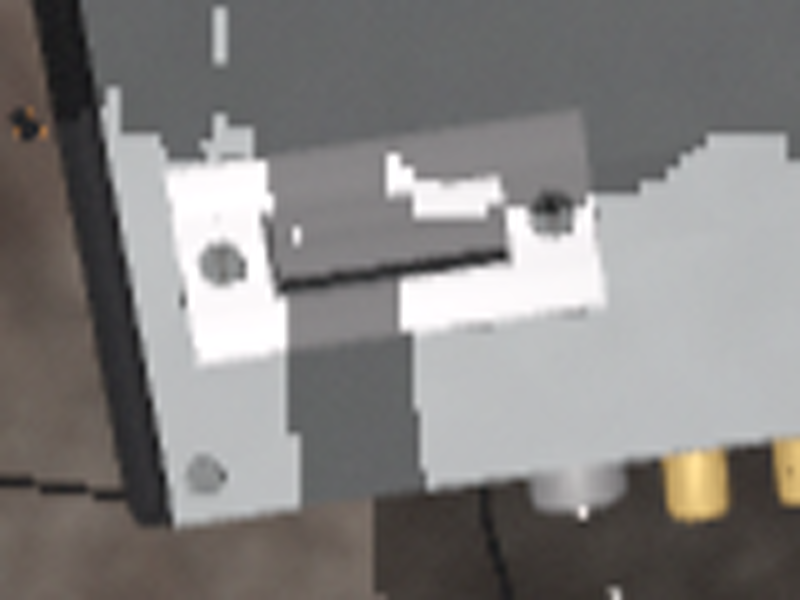

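Run:
```python
from h import *
d=load('w1');C=lambda x,y:(260+x/6.667,150+y/6.667)
P=lambda x,y,z=100:onz(d,C(x,y),z)[:2].round(1)
print('dots',P(222,264),P(550,212),'corners',[P(*p) for p in[(170,175),(580,112),(605,305),(200,362)]],'ctr',P(388,238))
print('slot ends front edge',P(280,285),P(507,255), P(280,285,94),P(507,255,94))
t=[(252,50),(400,25),(413,208),(283,227)]
q=[onz(d,p,100)[:2] for p in t];print('unit',np.round(q,1),np.mean(q,0))
print('left edge yaw',np.degrees(np.arctan2(*(q[0]-q[3])[::-1])), 'front', np.degrees(np.arctan2(*(q[3]-q[2])[::-1]))-90)
print('collar rod', onz(d,(112,348),83),'driver shank',onz(d,(100,286),76)); print(d['intrinsics'])
```

```text
dots [667.  108.1] [674.5  59.3] corners [array([680.3, 115.4]), array([689.1,  55.1]), array([660.6,  50.9]), array([652.2, 111.8])] ctr [670.8  83.3]
slot ends front edge [663.8  99.5] [668.2  65.6] [662.8  99.8] [667.2  65.4]
unit [[792.6 141.7]
 [811.8  10.5]
 [647.8 -12.2]
 [628.6 119.7]] [720.20637571  64.91467285]
left edge yaw 7.645443238158184 front 8.289093262986896
collar rod [475.70919597 330.47084132  83.        ] driver shank [552.99567462 334.72815747  76.        ]
[[375.46184054   0.         320.55140584]
 [  0.         375.46184054 241.85387131]
 [  0.           0.           1.        ]]
```

>>> {"op": "send_rows", "data": {"deltas": [[-0.72, 1, 0, 0, 0], [-0.72, 1, 0, 0, 0], [-0.72, 1, 0, 0, 0], [-0.72, 1, 0, 0, 0], [-0.72, 1, 0, 0, 0], [-0.72, 1, -0.1, 0, 0], [-0.72, 1, -0.1, 0, 0], [-0.72, 1, -0.2, 0, 0], [-0.72, 1, -0.2, 0, 0], [-0.72, 1, -0.2, 0, 0], [0, 0, 0, 0, 0], [0, 0, 0, 0, 0]]}}

```text
t: 4.5
ee_pos: [471.2, 329.3, 311.2]
eef_rot: [3.141, 0.0, -0.006]
wrist_force: [0.1, -0.3, 0.6]
grip_width: 85.5
```

Run:
```python
from h import *
s,c=snap('wrist','w2'); print(s['ee_pos'],s['eef_rot'],s['joint_positions'])
```

```text
[471.16017134 329.3157252  311.24920188] [ 3.14072747e+00  1.28836318e-05 -5.54681182e-03] [ 5.67124561e-01  3.51819634e-02  1.71883041e+00 -7.32362373e-04
  1.38805998e+00  2.14360095e+00]
```

View pics/w2.png

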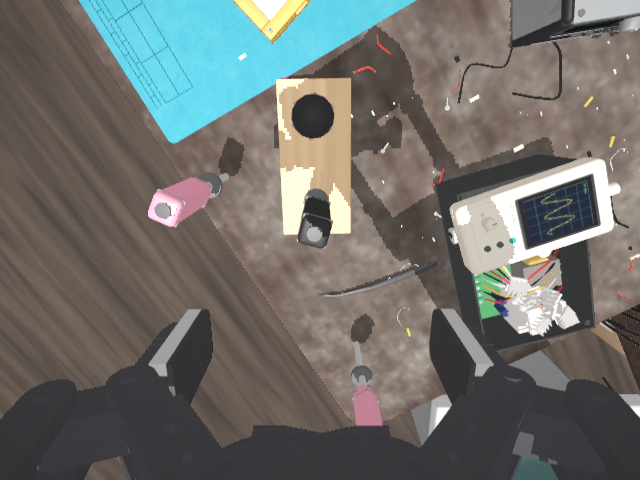

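Run:
```python
from h import *
d=load('w2');a=d['pixels']
cv2.imwrite('pics/c4.png',cv2.resize(a[70:265,230:400],(697,800))[260:800] if 0 else cv2.resize(a[165:260,260:380],(758,600),interpolation=cv2.INTER_CUBIC))
```

```text
(no output)
```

View pics/c4.png

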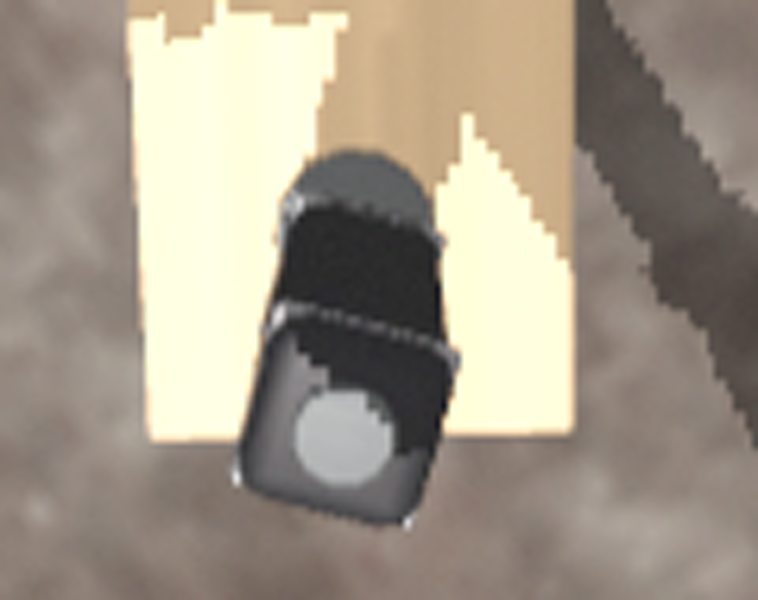

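Run:
```python
from h import *
d=load('w2');C=lambda x,y:(260+x/6.317,165+y/6.316)
q=[onz(d,C(*p),196)[:2] for p in [(275,318),(455,358),(408,520),(238,480)]]
print(np.round(q,1),np.mean(q,0), onz(d,C(345,438),197))
for i in range(4):
    e=q[(i+1)%4]-q[i]; print(np.degrees(np.arctan2(e[1],e[0])).round(1),np.linalg.norm(e).round(1))
print('collar',onz(d,C(360,215),83), 'topcollar edge',onz(d,C(360,148),83))
print('block',[onz(d,p,75)[:2].round(1) for p in [(277,79),(350,78),(351,234),(284,235)]])
```

```text
[[486.3 340.9]
 [481.6 320.8]
 [462.5 326.1]
 [467.4 345.4]] [474.43254892 333.32671441] [472.59917126 333.21941738 197.        ]
-103.2 20.6
164.4 19.8
75.8 19.9
-13.6 19.4
collar [476.13412842 332.476848    83.        ] topcollar edge [486.75278413 332.38618813  83.        ]
block [array([587.7, 368.8]), array([588.2, 300.9]), array([437.3, 297.2]), array([436.6, 367.5])]
```

>>> {"op": "send_rows", "data": {"deltas": [[0.1, 0.14, 0, -0.9, 0], [0, 0, -0.2, -0.84, 0], [0, 0, -0.6, 0, 0], [0, 0, -0.8, 0, 0], [0, 0, -0.8, 0, 0], [0, 0, -0.8, 0, 0], [0, 0, -0.8, 0, 0], [0, 0, -0.8, 0, 0], [0, 0, -0.8, 0, 0], [0, 0, -0.8, 0, 0], [0, 0, -0.5, 0, 0], [0, 0, 0, 0, 0], [0, 0, 0, 0, 0]]}}

```text
t: 5.85
ee_pos: [474.6, 333.1, 138.8]
eef_rot: [3.141, 0.0, -0.249]
wrist_force: [0.7, 0.5, 0.1]
grip_width: 85.2
```

Run:
```python
from h import *
s,c=snap('wrist','w3'); print(s['ee_pos'],s['eef_rot'],s['joint_positions'])
```

```text
[474.63983196 333.07929906 138.79202068] [ 3.14140479e+00  8.71281525e-05 -2.49124844e-01] [ 5.68984106e-01  1.61002049e-01  1.90578231e+00 -7.37090041e-05
  1.07500497e+00  2.38894034e+00]
```

View pics/w3.png

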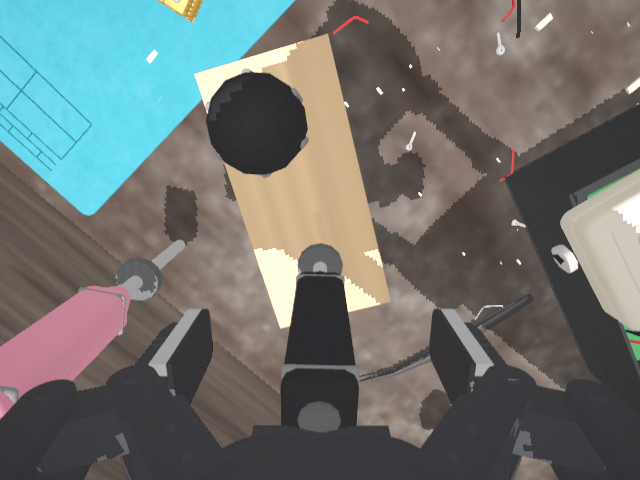

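>>> {"op": "send_rows", "data": {"deltas": [[-0.03, 0, -0.1, 0, 120], [0, 0, 0, 0, 255], [0, 0, 0, 0, 255], [0, 0, 0, 0, 255], [0, 0, 0, 0, 255], [0, 0, 0, 0, 255], [0, 0, 0, 0, 255]], "newtons": 70}}

```text
t: 6.6
ee_pos: [473.9, 333.7, 136.7]
eef_rot: [-3.141, -0.001, -0.249]
wrist_force: [0.2, 1.2, 3.0]
grip_width: 21.3
```

>>> {"op": "send_rows", "data": {"deltas": [[0, 0, 0.3, 0, 255], [0, 0, 0.7, 0, 255], [0, 0, 0.9, 0, 255], [0, 0, 0.9, 0, 255], [0, 0, 0.9, 0, 255], [0, 0, 0.9, 0, 255], [0, 0, 0.6, 0, 255], [0, 0, 0, 0, 255]]}}

```text
t: 7.4
ee_pos: [474.8, 334.2, 269.2]
eef_rot: [-3.138, -0.003, -0.249]
wrist_force: [-0.4, -0.2, -1.0]
grip_width: 21.2
```

Run:
```python
from h import *
s,c=snap('wrist','w4'); print(s['ee_pos'],s['eef_rot'],s['grip_width'],s['wrist_force'])
```

```text
[474.84638308 334.24714841 269.22668691] [-3.13801621 -0.00337226 -0.24939312] 21.169189395318014 [-0.38185786 -0.16936878 -0.97113619]
```

View pics/w4.png

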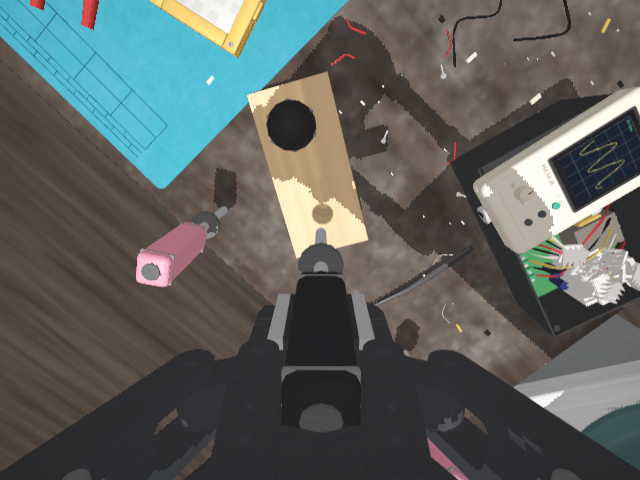

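>>> {"op": "send_rows", "data": {"deltas": [[0.4, -0.5, 0, 0.25, 255], [0.75, -0.95, 0, 0.25, 255], [0.75, -0.95, 0, 0.25, 255], [0.75, -0.95, 0, 0.25, 255], [0.75, -0.95, 0, 0.25, 255], [0.75, -0.95, 0, 0.25, 255], [0.75, -0.95, 0, 0.25, 255], [0.75, -0.95, 0, 0.25, 255], [0.75, -0.95, 0, 0.25, 255], [0.75, -0.95, 0, 0.25, 255], [0.5, -0.6, 0, 0.25, 255], [0.2, -0.35, -0.3, 0.04, 255], [0, 0, -0.3, 0, 255], [0, 0, 0, 0, 255], [0, 0, 0, 0, 255]]}}

```text
t: 8.95
ee_pos: [668.6, 84.4, 250.0]
eef_rot: [-3.141, 0.002, 0.141]
wrist_force: [-0.9, -0.2, -1.2]
grip_width: 21.2
```

Run:
```python
from h import *
s,c=snap('wrist','w5'); print(s['ee_pos'],s['eef_rot'],s['grip_width'],s['wrist_force'])
for f in ['w5']:
    a=load(f)['pixels'];cv2.imwrite('pics/c5.png',cv2.resize(a[140:290,230:410],(720,600),interpolation=cv2.INTER_CUBIC))
a=load('w4')['pixels'];cv2.imwrite('pics/c5b.png',cv2.resize(a[170:290,250:400],(750,600),interpolation=cv2.INTER_CUBIC))
snap('scene','s5');snap('top','t5')
```

```text
[668.60645255  84.44692875 249.99958669] [-3.14100437e+00  2.38343844e-03  1.40742650e-01] 21.175563172328946 [-0.91665663 -0.15673605 -1.19080672]
```

View pics/c5.png

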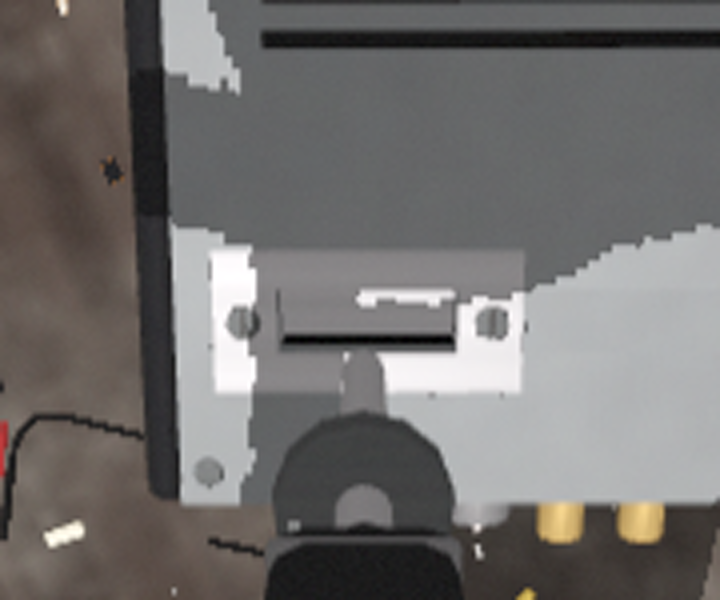

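View pics/c5b.png

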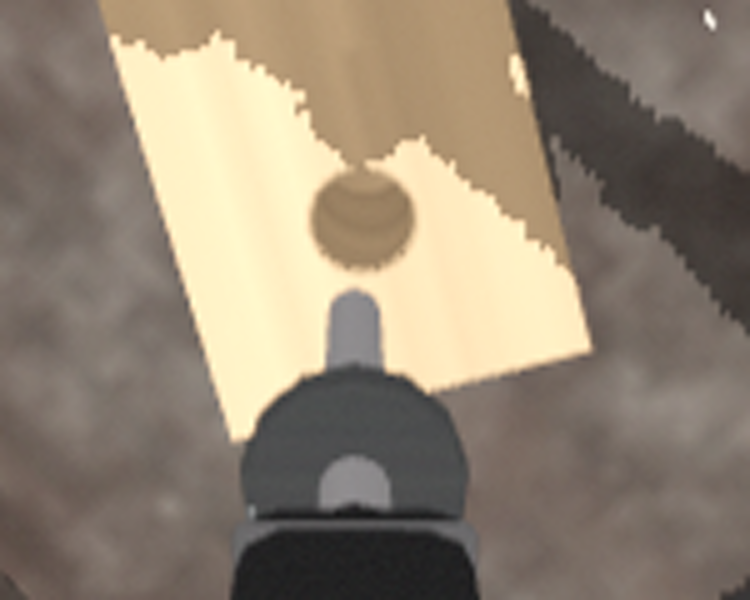

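View pics/s5.png

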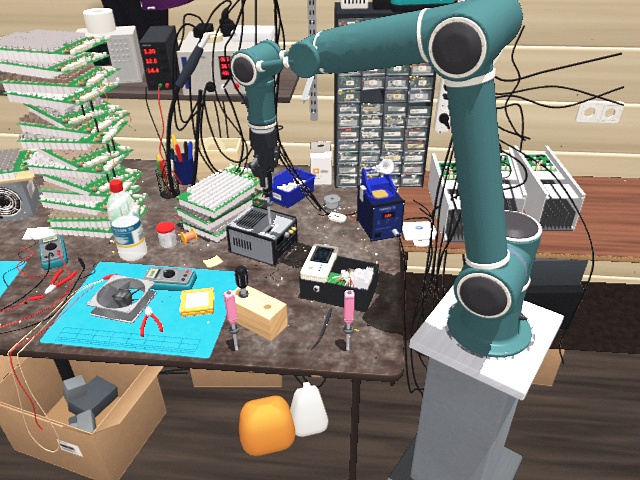

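Run:
```python
from h import *
for f,C,tipuv,zt in [('w5',lambda x,y:(230+x/4,140+y/4),(363,350),120.3),('w4',lambda x,y:(250+x/5,170+y/5),(354,292),139.5)]:
    d=load(f); R=rotm(d['s_rot']); z=d['s_pos'][2]
    p=d['s_pos']+R@[0,0,z-zt]
    print(f,'nominal tip',p.round(1),'proj',proj(d,p).round(1),'obs',np.round(C(*tipuv),1), 'hemi ctr', proj(d,p+[0,0,4]).round(1))
    # axis point higher: 
    print(' obs tip ray at zt',onz(d,C(*tipuv),zt).round(1), 'at zt+4',onz(d,C(*tipuv),zt+4).round(1))
    if f=='w5':
        print(' slot',onz(d,C(366,320),100), 'ends',onz(d,C(278,320),100),onz(d,C(455,320),100),'edges',onz(d,C(366,288),100),onz(d,C(366,351),100),'screws',onz(d,C(242,322),100),onz(d,C(491,322),100))
    else: print(' hole',onz(d,C(362,218),75))
    print(' collar edges', onz(d,C(*((274,490) if f=='w5' else (242,470))),zt+76),onz(d,C(*((453,490) if f=='w5' else (467,470))),zt+76))
t=load('t5')['pixels'];s=load('s5')['pixels']
cv2.imwrite('pics/c6.png',cv2.resize(s[170:260,220:310],(600,600),interpolation=cv2.INTER_CUBIC))
```

```text
w5 nominal tip [668.3  84.5 120.3] proj [320.3 230.4] obs [320.8 227.5] hemi ctr [320.3 231.8]
 obs tip ray at zt [670.6  84.5 120.3] at zt+4 [671.6  84.6 124.3]
 slot [671.29866545  83.99498821 100.        ] ends [668.82616666 101.43410791 100.        ] [673.79894832  66.35990084 100.        ] edges [677.78418897  84.91780316 100.        ] [664.93373674  83.08933252 100.        ] screws [667.4049432  108.52096406 100.        ] [674.40350703  59.15895214 100.        ]
 collar edges [669.4504095   96.78309164 196.3       ] [672.94603569  72.15031134 196.3       ]
w4 nominal tip [475.4 334.6 139.5] proj [320.2 230.5] obs [320.8 228.4] hemi ctr [320.2 231.9]
 obs tip ray at zt [476.8 333.7 139.5] at zt+4 [477.9 333.5 143.5]
 hole [473.2620073  333.35865342  75.        ]
 collar edges [479.85484703 345.6073711  215.5       ] [473.70139267 321.31774052 215.5       ]
```

View pics/c6.png

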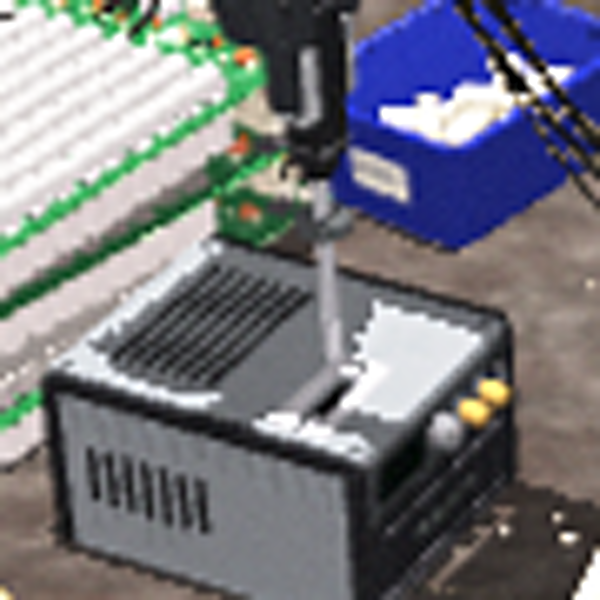

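>>> {"op": "send_rows", "data": {"deltas": [[0.14, 0, 0, 0, 255], [0, 0, -0.3, 0, 255], [0, 0, -0.3, 0, 255], [0, 0, 0, 0, 255], [0, 0, 0, 0, 255]]}}

```text
t: 9.6
ee_pos: [672.8, 83.4, 235.3]
eef_rot: [-3.141, 0.002, 0.14]
wrist_force: [0.1, -0.1, -0.8]
grip_width: 21.5
```

Run:
```python
from h import *
s,c=snap('wrist','w6'); print(s['ee_pos'],s['eef_rot'],s['grip_width'],s['wrist_force'])
snap('scene','s6');snap('top','t6')
a=load('w6')['pixels'];b=load('s6')['pixels']
x=cv2.resize(a[180:260,270:370],(500,400),interpolation=cv2.INTER_CUBIC)
y=cv2.resize(b[205:245,250:280],(300,400),interpolation=cv2.INTER_CUBIC)
cv2.imwrite('pics/c7.png',np.hstack([x,y]))
d=load('w6');R=rotm(d['s_rot']);zt=d['s_pos'][2]-129.7;p=d['s_pos']+R@[0,0,129.7];n=R[:,0]
print(p,'tip proj',proj(d,p),'front/back edges at zt',proj(d,p+4*n),proj(d,p-4*n))
```

```text
[672.84723666  83.40005402 235.3174278 ] [-3.14146879e+00  1.62977200e-03  1.40064416e-01] 21.529168984308527 [ 0.06820512 -0.11362712 -0.82266632]
[672.63568251  83.38645203 105.61760105] tip proj [320.33516687 230.38342394] front/back edges at zt [320.33339315 225.23158205] [320.33692565 235.4918716 ]
```

View pics/c7.png

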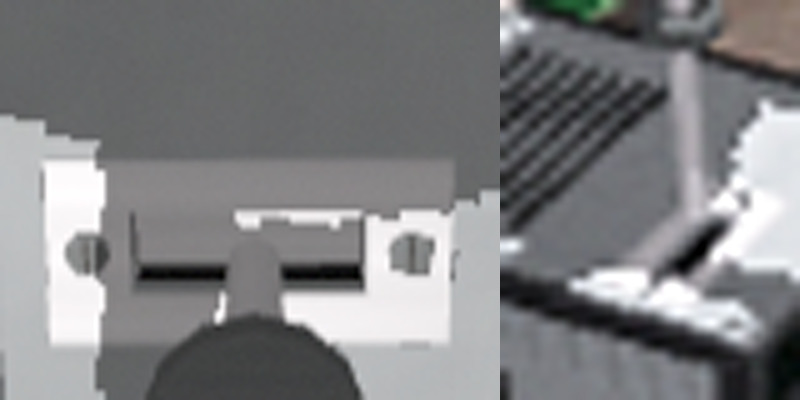

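Run:
```python
from h import *
d=load('w6');R=rotm(d['s_rot']);n=R[:,0]
C=lambda x,y:(270+x/5,180+y/5)
zt=105.6
# ray tangent to sphere r=4 centred on axis at zt+4
for zc in (zt+2,zt+4,zt+6):
    o,v=ray(d,C(255,240));v/=np.linalg.norm(v)
    # point on ray plane: center = point at height zc offset -> distance 4 from ray in the -n direction
    q=onz(d,C(255,240),zc); import math
    vn=v@n; s=math.sqrt(1-vn**2); print(zc,'centre',(q-n*4/s).round(1))
print('slot',onz(d,C(248.5,250.5),100),'y ends',onz(d,C(133,250),100),onz(d,C(364,250),100),'screws',onz(d,C(87,254),100),onz(d,C(411,254),100))
# scene view of tip lateral
```

```text
107.6 centre [671.   82.6 107.6]
109.6 centre [671.5  82.7 109.6]
111.6 centre [672.1  82.8 111.6]
slot [671.22687429  83.68639765 100.        ] y ends [668.83333536 101.23368691 100.        ] [673.77784773  66.1624606  100.        ] screws [667.21548491 108.14604154 100.        ] [674.15530843  58.92261627 100.        ]
```

>>> {"op": "send_rows", "data": {"deltas": [[0, 0, -0.3, 0, 255], [0, 0, -0.3, 0, 255], [0, 0, 0, 0, 255]]}}

```text
t: 10.05
ee_pos: [672.2, 83.3, 219.1]
eef_rot: [-3.141, 0.003, 0.14]
wrist_force: [-0.2, 0.2, -0.5]
grip_width: 21.5
```

Tip is in the slot with no contact force. Going on down to the tab.

>>> {"op": "send_rows", "data": {"deltas": [[0, 0, -0.3, 0, 255], [0, 0, -0.3, 0, 255], [0, 0, -0.2, 0, 255], [0, 0, -0.1, 0, 255], [0, 0, -0.1, 0, 255], [0, 0, 0, 0, 255], [0, 0, 0, 0, 255]]}}

```text
t: 10.75
ee_pos: [673.0, 83.4, 198.2]
eef_rot: [3.142, 0.0, 0.14]
wrist_force: [-2.6, -0.2, 8.9]
grip_width: 21.2
```

Run:
```python
from h import *
s,c=snap('scene','s7'); print(s['ee_pos'],s['eef_rot'],s['grip_width'],s['wrist_force'])
b=c['pixels'];snap('top','t7');a=load('t7')['pixels']
x=cv2.resize(a[95:235,260:400],(400,400),interpolation=cv2.INTER_CUBIC)
y=cv2.resize(b[185:285,210:310],(400,400),interpolation=cv2.INTER_CUBIC)
cv2.imwrite('pics/c8.png',np.hstack([x,y]))
```

```text
[673.0274907   83.41575428 198.22805675] [3.14153277e+00 2.67438834e-04 1.40201576e-01] 21.19189162258498 [-2.59147041 -0.1904649   8.91729844]
```

View pics/c8.png

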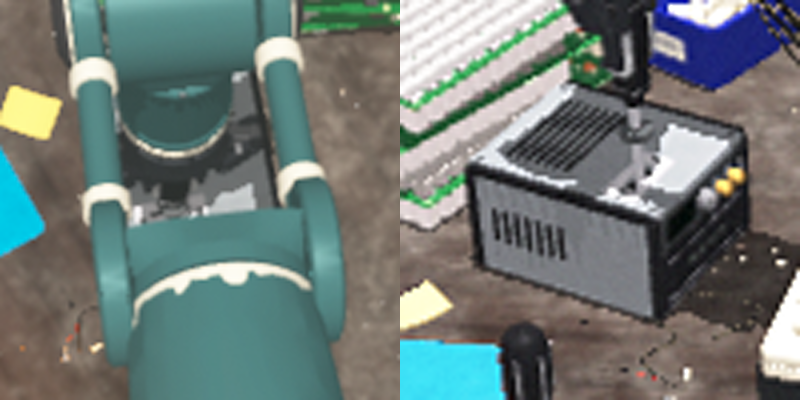

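>>> {"op": "send_rows", "data": {"deltas": [[0, 0, -0.1, 0, 255], [0, 0, -0.08, 0, 255], [0, 0, 0, 0, 255], [0, 0, 0, 0, 255]]}}

```text
t: 11.25
ee_pos: [672.2, 83.3, 193.0]
eef_rot: [3.142, 0.002, 0.14]
wrist_force: [-4.3, -0.3, 7.6]
grip_width: 21.3
```

Run:
```python
from h import *
s,c=snap('scene','s8'); print(s['ee_pos'],s['eef_rot'],s['grip_width'],s['wrist_force'])
b=c['pixels']
y=cv2.resize(b[185:285,210:310],(600,600),interpolation=cv2.INTER_CUBIC)
cv2.imwrite('pics/c9.png',y)
```

```text
[672.21767401  83.31343415 193.04944903] [3.14158229e+00 2.29555356e-03 1.40237740e-01] 21.342661819451216 [-4.31008039 -0.26976101  7.58842341]
```

View pics/c9.png

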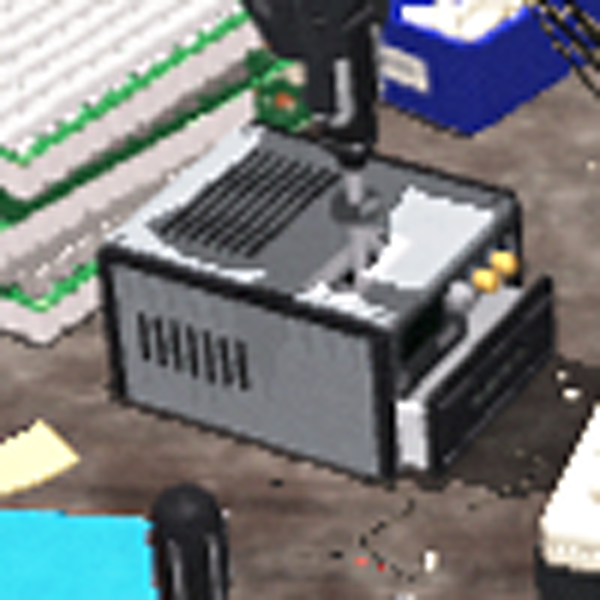

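>>> {"op": "send_rows", "data": {"deltas": [[0, 0, 0.4, 0, 255], [0, 0, 0.8, 0, 255], [0, 0, 0.8, 0, 255], [0, 0, 0.4, 0, 255], [-0.6, -0.08, 0, 0, 255], [-0.8, -0.11, 0, 0, 255], [-0.66, -0.1, 0, 0, 255], [0, 0, 0, 0, 255], [0, 0, 0, 0, 255]]}}

```text
t: 12.2
ee_pos: [622.1, 76.3, 251.8]
eef_rot: [-3.142, -0.001, 0.14]
wrist_force: [0.7, -0.4, -0.8]
grip_width: 21.5
```

Run:
```python
from h import *
s,c=snap('wrist','w9'); print(s['ee_pos'],s['eef_rot'],s['grip_width'],s['wrist_force'])
a=c['pixels']
cv2.imwrite('pics/c10.png',cv2.resize(a[140:290,230:430],(800,600),interpolation=cv2.INTER_CUBIC))
s,c=snap('scene','s9');b=c['pixels']
cv2.imwrite('pics/c11.png',cv2.resize(b[185:285,210:310],(600,600),interpolation=cv2.INTER_CUBIC))
```

```text
[622.06294032  76.252557   251.79944001] [-3.14156217e+00 -7.82826833e-04  1.40050406e-01] 21.463345688867786 [ 0.72792438 -0.37414525 -0.80036035]
```

View pics/c10.png

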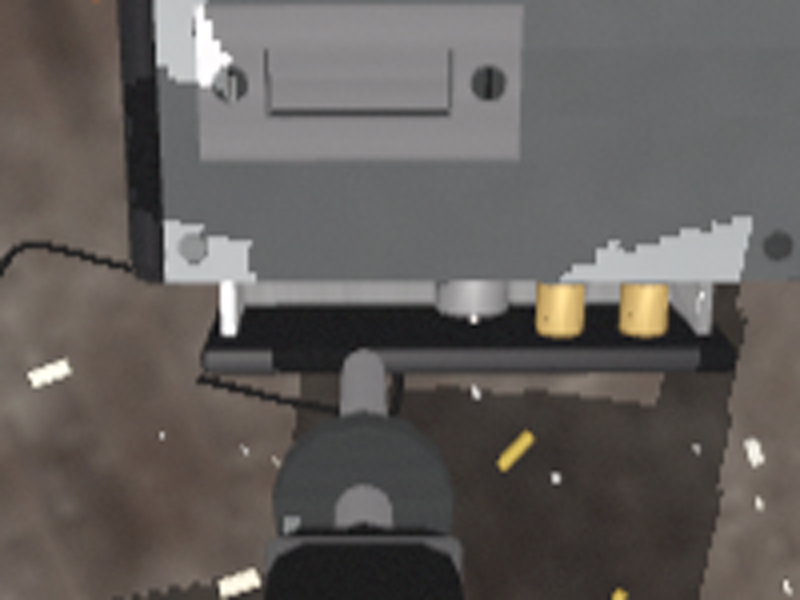

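View pics/c11.png

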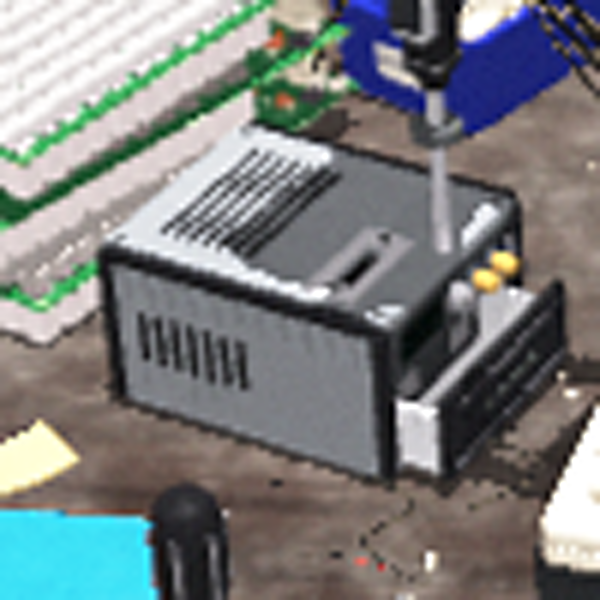

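Run:
```python
from h import *
d=load('w9');R=rotm(d['s_rot']);n=R[:,0];l=np.array([n[1],-n[0],0])
C=lambda x,y:(230+x/4,140+y/4)
sl=np.array([671.2,83.7,100])
f=lambda p:np.round([(p-sl)@n,(p-sl)@l,p[2]],1)
print('rear edge',f(onz(d,C(365,349),60)),f(onz(d,C(600,347),60)),'front edge',f(onz(d,C(365,370),60)),'ends',f(onz(d,C(203,360),60)),f(onz(d,C(737,360),60)))
print('unit top edge',f(onz(d,C(400,281),100)),'slot',f(onz(d,C(358,82),100)))
print('knob',f(onz(d,C(437,300),75)),f(onz(d,C(508,300),75)),f(onz(d,C(472,320),70)))
zt=d['s_pos'][2]-129.7
q=onz(d,C(364,350),zt+4);o,v=ray(d,C(364,350));v/=np.linalg.norm(v)
print('tip',f(q-n*4/np.sqrt(1-(v@n)**2)),'tcp',f(d['s_pos']))
```

```text
rear edge [-63.9   1.3  60. ] [-63.5  55.3  60. ] front edge [-68.9   1.3  60. ] ends [-66.5 -36.1  60. ] [-66.6  87.1  60. ]
unit top edge [-39.1   8.2 100. ] slot [ -0.   -0.1 100. ]
knob [-48.8  16.9  75. ] [-48.8  32.4  75. ] [-54.6  25.   70. ]
tip [-50.4   1.  126.1] tcp [-49.6   0.5 251.8]
```

>>> {"op": "send_rows", "data": {"deltas": [[-0.04, 0, -0.4, 0, 255], [0, 0, -0.7, 0, 255], [0, 0, -0.7, 0, 255], [0, 0, -0.7, 0, 255], [0, 0, -0.6, 0, 255], [0, 0, -0.3, 0, 255], [0, 0, 0, 0, 255]]}}

```text
t: 13.0
ee_pos: [619.9, 76.2, 164.7]
eef_rot: [-3.141, 0.003, 0.14]
wrist_force: [0.5, -0.3, -0.9]
grip_width: 21.7
```

>>> {"op": "send_rows", "data": {"deltas": [[-0.2, -0.03, 0, 0, 255], [-0.24, -0.03, 0, 0, 255], [-0.24, -0.03, 0, 0, 255], [-0.24, -0.04, 0, 0, 255], [-0.24, -0.03, 0, 0, 255], [-0.24, -0.03, 0, 0, 255], [-0.24, -0.04, 0, 0, 255], [-0.24, -0.03, 0, 0, 255], [-0.24, -0.03, 0, 0, 255], [-0.24, -0.04, 0, 0, 255], [0, 0, 0, 0, 255]]}}

```text
t: 14.1
ee_pos: [560.2, 67.8, 166.3]
eef_rot: [-3.141, 0.002, 0.14]
wrist_force: [0.3, 0.3, -0.6]
grip_width: 21.3
```

Run:
```python
from h import *
s,c=snap('scene','s10'); print(s['ee_pos'],s['eef_rot'],s['grip_width'],s['wrist_force'])
b=c['pixels'];s,c=snap('wrist','w10');a=c['pixels']
cv2.imwrite('pics/c12.png',np.hstack([cv2.resize(b[185:285,210:310],(400,400),interpolation=cv2.INTER_CUBIC),cv2.resize(a[100:250,200:350],(400,400))]))
```

```text
[560.20766763  67.83315607 166.27159311] [-3.14139786e+00  2.46146057e-03  1.40165107e-01] 21.30387394720296 [ 0.33764422  0.25236418 -0.56546191]
```

View pics/c12.png

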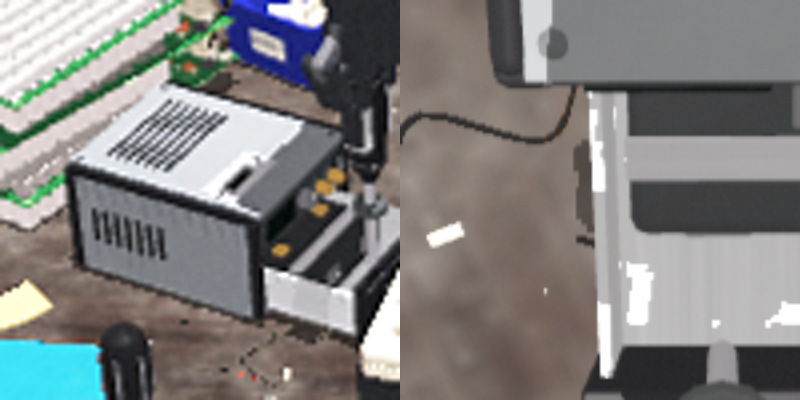

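>>> {"op": "send_rows", "data": {"deltas": [[-0.06, -0.01, 0, 0, 255], [-0.06, -0.01, 0, 0, 255], [0, 0, 0, 0, 255]]}}

```text
t: 14.5
ee_pos: [558.8, 67.5, 166.5]
eef_rot: [-3.142, 0.0, 0.14]
wrist_force: [2.1, -0.6, -1.0]
grip_width: 21.1
```

>>> {"op": "send_rows", "data": {"deltas": [[-0.08, -0.01, 0, 0, 255], [0, 0, 0, 0, 255]]}}

```text
t: 14.7
ee_pos: [557.8, 67.3, 167.0]
eef_rot: [3.142, -0.002, 0.14]
wrist_force: [3.1, 0.6, -3.3]
grip_width: 21.1
```

>>> {"op": "send_rows", "data": {"deltas": [[-0.08, -0.01, 0, 0, 255], [-0.08, -0.01, 0, 0, 255], [0, 0, 0, 0, 255]]}}

```text
t: 15.0
ee_pos: [553.8, 66.7, 167.4]
eef_rot: [3.141, -0.003, 0.14]
wrist_force: [4.9, 0.8, -2.6]
grip_width: 21.3
```

Run:
```python
from h import *
s,c=snap('wrist','w11'); print(s['ee_pos'],s['eef_rot'],s['grip_width'],s['wrist_force'],s['moment'])
cv2.imwrite('pics/c13.png',cv2.resize(c['pixels'][70:280,200:480],(800,600)))
```

```text
[553.83831266  66.74319679 167.38426192] [ 3.14139494e+00 -2.79938492e-03  1.40087097e-01] 21.307632183202795 [ 4.91833622  0.81067393 -2.64463387] [ 0.18643329 -1.52425408  0.00839275]
```

View pics/c13.png

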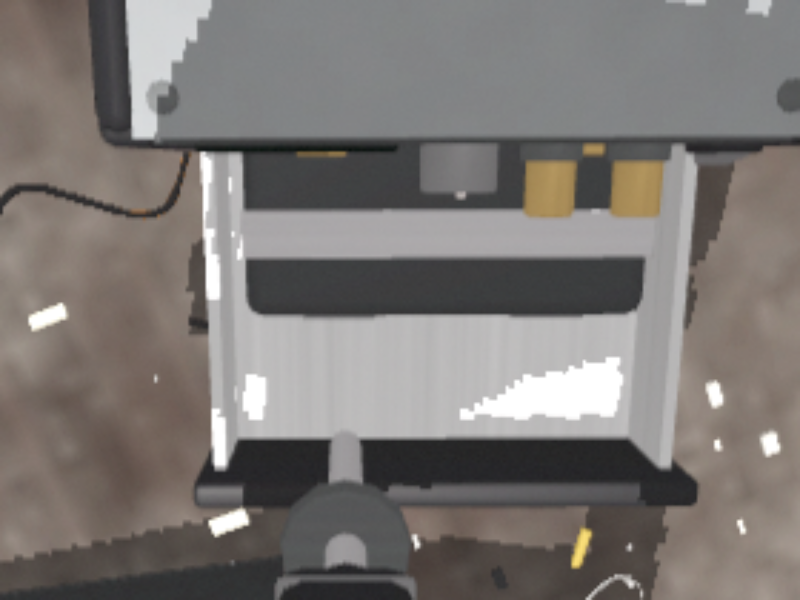

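Run:
```python
from h import *
d=load('w11');R=rotm(d['s_rot']);n=R[:,0];l=np.array([n[1],-n[0],0])
C=lambda x,y:(200+x/2.857,70+y/2.857)
sl=np.array([671.2,83.7,100])
f=lambda p:np.round([(p-sl)@n,(p-sl)@l,p[2]],1)
print('rear',f(onz(d,C(550,482),60)),'front',f(onz(d,C(550,503),60)),'unit top edge',f(onz(d,C(450,139),100)))
print('nominal tip px crop',(proj(d,d['s_pos']+R@[0,0,129.7])-[200,70])*2.857,'tcp',f(d['s_pos']))
```

```text
rear [-118.2   50.6   60. ] front [-123.5   50.9   60. ] unit top edge [-39.5  20.2 100. ]
nominal tip px crop [343.79793037 458.20692327] tcp [-118.4    0.4  167.4]
```

>>> {"op": "send_rows", "data": {"deltas": [[0.2, 0.03, 0, 0, 255], [0.24, 0.03, 0, 0, 255], [0, 0, 0.3, 0, 255], [0, 0, 0.7, 0, 255], [0, 0, 0.8, 0, 255], [0, 0, 0.8, 0, 255], [0, 0, 0.8, 0, 255], [0, 0, 0.6, 0, 255], [0, 0, 0, 0, 255], [0, 0, 0, 0, 255]]}}

```text
t: 16.05
ee_pos: [563.6, 68.2, 266.6]
eef_rot: [-3.142, 0.0, 0.14]
wrist_force: [0.5, 0.2, -0.5]
grip_width: 21.0
```

Run:
```python
from h import *
s,c=snap('wrist','w12'); print(s['ee_pos'],s['eef_rot'],s['grip_width'],s['wrist_force'])
cv2.imwrite('pics/c14.png',cv2.resize(c['pixels'][70:310,180:500],(800,600)))
d=load('w12');R=rotm(d['s_rot']);print(proj(d,d['s_pos']+R@[0,0,129.7]))
```

```text
[563.62405734  68.20793024 266.63054038] [-3.14159050e+00  3.67884991e-04  1.40219797e-01] 21.003046688327796 [ 0.54346888  0.22606082 -0.4594097 ]
[320.33523343 230.38259138]
```

View pics/c14.png

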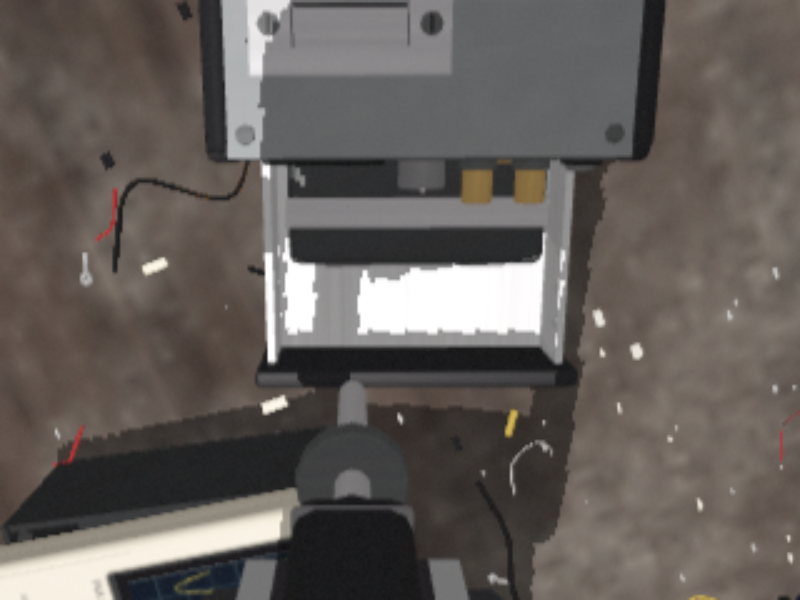

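>>> {"op": "send_rows", "data": {"deltas": [[-0.18, 0.5, 0.5, -0.2, 255], [-0.33, 0.95, 0.5, -0.25, 255], [-0.33, 0.95, 0.2, -0.25, 255], [-0.33, 0.95, 0, -0.25, 255], [-0.33, 0.95, 0, -0.25, 255], [-0.33, 0.95, 0, -0.25, 255], [-0.33, 0.95, 0, -0.25, 255], [-0.33, 0.95, 0, -0.25, 255], [-0.33, 0.95, 0, -0.25, 255], [-0.33, 0.95, 0, -0.25, 255], [-0.33, 0.95, 0, -0.25, 255], [-0.22, 0.64, -0.5, -0.09, 255], [0, 0, -0.6, 0, 255], [0, 0, -0.6, 0, 255], [0, 0, 0, 0, 255], [0, 0, 0, 0, 255]]}}

```text
t: 17.7
ee_pos: [471.1, 333.0, 253.0]
eef_rot: [3.14, 0.002, -0.25]
wrist_force: [-0.7, -1.0, -0.3]
grip_width: 21.5
```

Run:
```python
from h import *
s,c=snap('wrist','w13'); print(s['ee_pos'],s['eef_rot'],s['grip_width'],s['wrist_force'])
cv2.imwrite('pics/c15.png',cv2.resize(c['pixels'][140:290,220:420],(800,600),interpolation=cv2.INTER_CUBIC))
```

```text
[471.11323477 333.00711136 252.96640721] [ 3.13952777e+00  1.53833949e-03 -2.50297689e-01] 21.547800668466287 [-0.6552739  -0.97162247 -0.32278143]
```

View pics/c15.png

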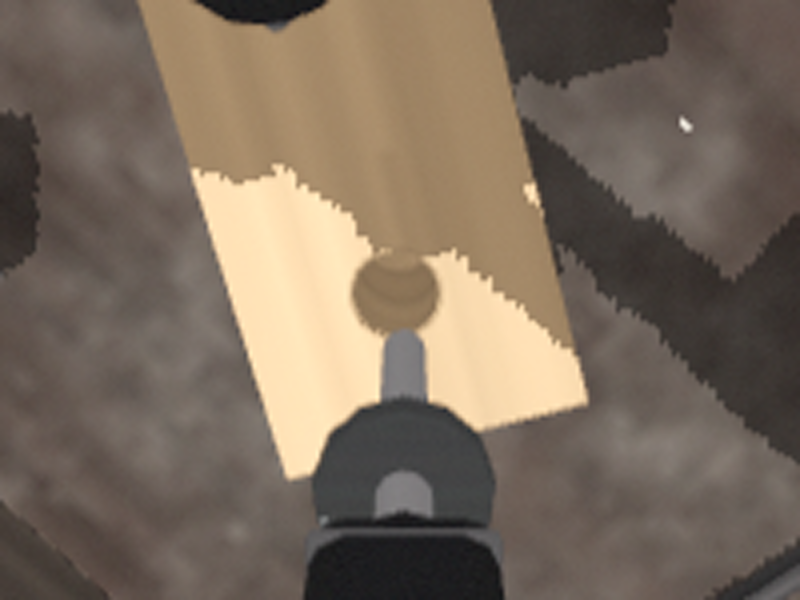

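Run:
```python
from h import *
d=load('w13');R=rotm(d['s_rot']);n=R[:,0]
C=lambda x,y:(220+x/4,140+y/4)
zt=d['s_pos'][2]-129.7
q=onz(d,C(404,329),zt+4);o,v=ray(d,C(404,329));v/=np.linalg.norm(v)
print('tip',q-n*4/np.sqrt(1-(v@n)**2),'hole',onz(d,C(396,293),75))
```

```text
tip [473.89633329 331.41211932 127.27275938] hole [473.07798821 333.26080235  75.        ]
```

>>> {"op": "send_rows", "data": {"deltas": [[0, 0.06, -0.3, 0, 255], [0, 0, -0.6, 0, 255], [0, 0, -0.6, 0, 255], [0, 0, -0.5, 0, 255], [0, 0, 0, 0, 255]]}}

```text
t: 18.25
ee_pos: [469.5, 334.5, 200.6]
eef_rot: [3.137, 0.004, -0.249]
wrist_force: [-0.5, -0.9, -1.2]
grip_width: 21.1
```

>>> {"op": "send_rows", "data": {"deltas": [[0, 0, -0.5, 0, 255], [0, 0, -0.6, 0, 255], [0, 0, -0.6, 0, 255], [0, 0, -0.4, 0, 255], [0, 0, -0.2, 0, 255], [0, 0, 0, 0, 255], [0, 0, 0, 0, 255]]}}

```text
t: 18.95
ee_pos: [471.6, 335.9, 147.1]
eef_rot: [-3.141, -0.0, -0.249]
wrist_force: [0.8, -0.3, -0.4]
grip_width: 21.3
```

Run:
```python
from h import *
s,c=snap('wrist','w14'); print(s['ee_pos'],s['eef_rot'],s['grip_width'],s['wrist_force'])
cv2.imwrite('pics/c16.png',cv2.resize(c['pixels'][180:330,220:420],(800,600),interpolation=cv2.INTER_CUBIC))
```

```text
[471.63404676 335.92111389 147.06299383] [-3.14115750e+00 -3.42387935e-04 -2.49388047e-01] 21.293462604953444 [ 0.78685867 -0.29621108 -0.4404239 ]
```

View pics/c16.png

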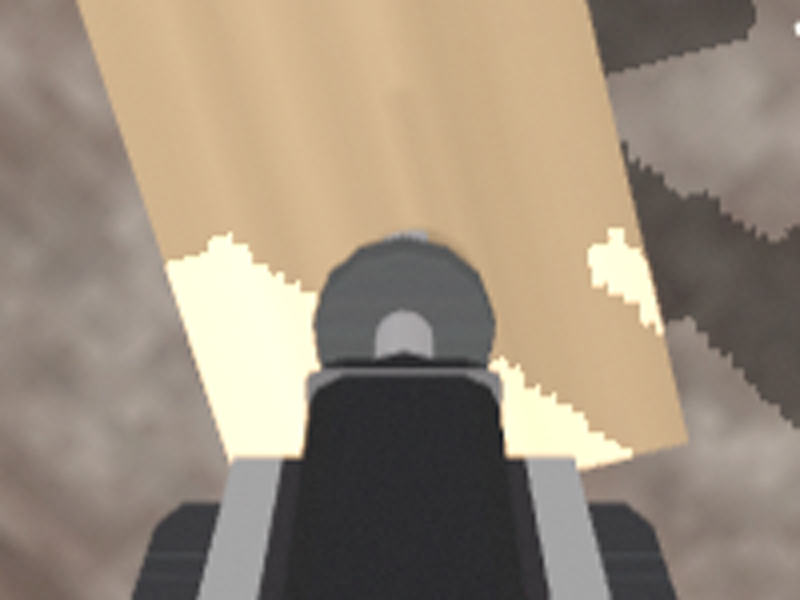

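>>> {"op": "send_rows", "data": {"deltas": [[0, -0.06, -0.1, 0, 255], [0, 0, -0.15, 0, 255], [0, 0, -0.1, 0, 255], [0, 0, 0, 0, 255], [0, 0, 0, 0, 255]]}}

```text
t: 19.5
ee_pos: [471.3, 334.2, 137.9]
eef_rot: [3.141, 0.0, -0.249]
wrist_force: [-0.9, -0.6, -0.3]
grip_width: 21.6
```

>>> {"op": "send_rows", "data": {"deltas": [[0, 0, -0.06, 0, 255], [0, 0, 0, 0, 255], [0, 0, 0, 0, 255]]}}

```text
t: 19.8
ee_pos: [471.6, 334.4, 137.0]
eef_rot: [-3.141, -0.001, -0.249]
wrist_force: [0.6, -0.3, 2.6]
grip_width: 21.2
```

>>> {"op": "send_rows", "data": {"deltas": [[0, 0, 0, 0, 170], [0, 0, 0, 0, 150], [0, 0, 0, 0, 120], [0, 0, 0, 0, 60], [0, 0, 0, 0, 0], [0, 0, 0, 0, 0], [0, 0, 0, 0, 0]]}}

```text
t: 20.5
ee_pos: [471.4, 334.2, 136.5]
eef_rot: [3.142, -0.0, -0.249]
wrist_force: [-0.2, -0.5, 0.3]
grip_width: 85.6
```

Run:
```python
from h import *
s,c=snap('wrist','w15'); print(s['ee_pos'],s['grip_width'],s['wrist_force'])
```

```text
[471.35849621 334.22450775 136.52023641] 85.63965551471485 [-0.22673635 -0.47058914  0.33646115]
```

View pics/w15.png

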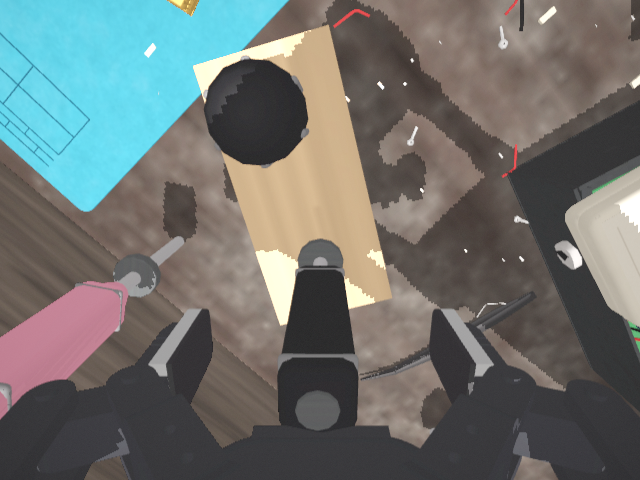

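Rod upright at (320,330) between the open pads. Lifting clear straight up.

>>> {"op": "send_rows", "data": {"deltas": [[0, 0, 0.3, 0, 0], [0, 0, 0.8, 0, 0], [0, 0, 1, 0, 0], [0, 0, 1, 0, 0], [0, 0, 1, 0, 0], [0, 0, 1, 0, 0], [0, 0, 1, 0, 0], [0, 0, 1, 0, 0], [0, -0.5, 0, 0, 0], [0, -1, 0, 0, 0], [0, -1, 0, 0, 0], [0, -1, 0, 0, 0], [0, -1, 0, 0, 0], [0, -1, 0, 0, 0], [0, -1, 0, 0, 0], [0, -1, 0, 0, 0], [0, -1, 0, 0, 0], [0, -1, 0, 0, 0], [0, 0, 0, 0, 0], [0, 0, 0, 0, 0]]}}

```text
t: 22.55
ee_pos: [470.9, 96.2, 313.5]
eef_rot: [-3.141, 0.001, -0.251]
wrist_force: [-0.6, -0.3, -0.9]
grip_width: 85.1
```

Run:
```python
from h import *
s,c=snap('scene','s16'); print(s['t'],s['ee_pos'],s['wrist_force'])
_,t=snap('top','t16');_,w=snap('wrist','w16')
C=lambda a:cv2.resize(a,(400,400),interpolation=cv2.INTER_CUBIC)
cv2.imwrite('pics/c17.png',np.hstack([C(c['pixels'][190:350,200:360]),C(t['pixels'][100:290,180:370])]))
```

```text
22.55 [470.89243741  96.23412725 313.47111676] [-0.56930747 -0.29606771 -0.9255418 ]
```

View pics/c17.png

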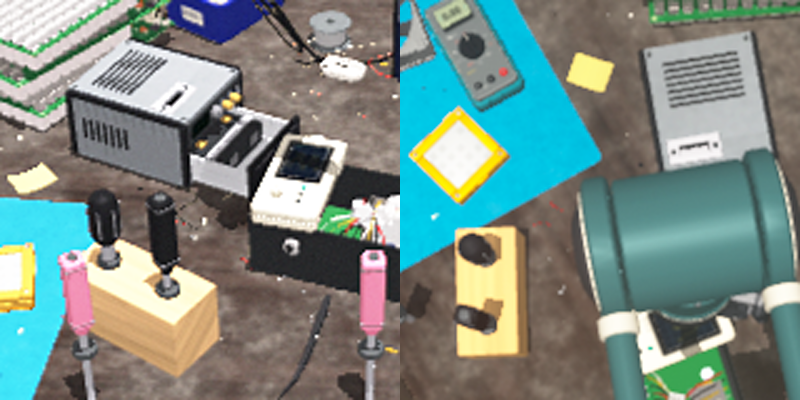

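View pics/w16.png

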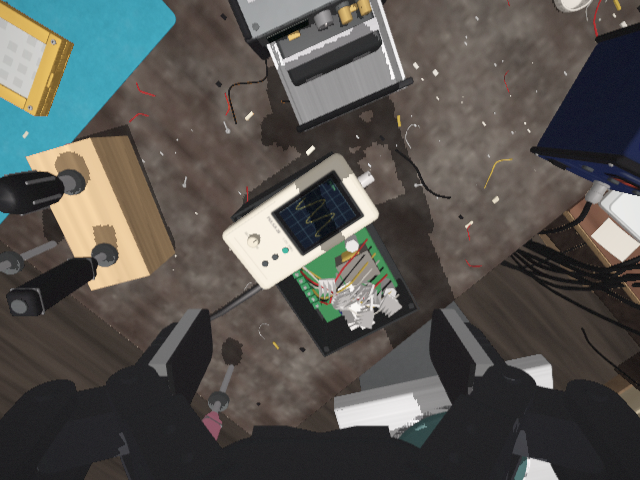

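Run:
```python
from h import *
d=load('w16');n=np.array([.990,.139,0]);sl=np.array([671.2,83.7,100])
for p in [(300,131),(412,84),(299,124),(408,78)]: print(p,((onz(d,p,60)-sl)@n).round(1))
bot.sign_off()
```

```text
(300, 131) -124.1
(412, 84) -125.1
(299, 124) -117.5
(408, 78) -118.4
the job is handed in; nothing more can be done
```

The job is done and handed in at about 22.6 s of the 61 s allowed. I gave no command that touched anything but the rod, the latch and the drawer.

- **Latch:** I took the square black release rod from the tool block, leaving the pink look-alikes and the nut driver alone. I pushed it through the steel-rimmed slot at about 8–9 N, and the drawer sprang out about 30 mm.
- **Drawer:** I hooked the tip behind the drawer front and pulled until it hit the stop. The rod tilted about 2° in the grip while pulling against the stop. After I had backed off, the rear edge measured about 118 mm in front of the slot, which is what the 85 mm stop should give.
- **Rod:** It is back in its own hole, with contact felt at about 3 N before I let go. The last pictures show it standing upright beside the driver.
- **Arm:** The gripper is open and clear of everything, and the wrist force reads about zero. No check failed or disagreed; I did not re-measure the positions of the loose items one by one.

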